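Tamp the proud scenery stones level

ROBOT

A 7-joint arm with a two-finger parallel gripper is mounted at the origin on the work surface. World frame = base frame: x ahead of the robot, y to its left, z up, the work surface at z = 0. Lengths are in m, angles in rad, forces in N, time in s.
With the tool pointing down it reaches from about 0.35 to 0.9 m from the base axis. Payload 8.1 kg.
Tool frame: the origin (TCP) lies on the centre line of the jaws, within the pads' length; the fingertips stand 14 mm ahead of it and the grasp point (between the pads) lies 5 mm behind it (tip_extent is the z of the fingertips in the tool frame, in m); z points along the fingers, y is the direction in which the jaws open and shut (so a half turn about z gives the same grasp; the last joint's range is limited). The gripper opens to 92 mm and grips with 3 to 60 N. Pads are 19 mm wide; open, the fingers measure 130 mm over their backs; the gripper's body (75 mm by 190 mm) begins 47 mm behind the grasp point.
Start: joints at [1.064, 0.434, 0.025, 1.573, -0.012, 1.134, -0.075], TCP at [0.246, -0.575, 0.241] pointing down, gripper open.
Joint ranges: [-2.62, 2.62], [-0.44, 2.09], [-1.27, 1.32], [0.08, 2.57], [-1.32, 4.46], [0.12, 2], [-2.74, 2.74]. Speed limits (rad/s): [2.22, 2.22, 3.01, 3.01, 3.14, 3.14, 3.14].

INTERFACE

Orientations are given as a rotation vector (axis times angle).
In Python, from bench import * gives the robot as it stands. The module is installed in compiled form; this text tells all that it offers.
- The arm moves only by the tool drive_tool, never from a script. Its argument "series" is a list of rows, each an object with "fingers": the opening, from 0 (shut) to 1 (fully open); "translation": the shift along the tool's x, y, z in mm, a list of three; "angular": the turn, a rotation vector about the tool's x, y, z in rad, a list of three. A call has 1 to 12 rows; each row shifts and turns the commanded pose from where the row before left it, along the tool's axes as they then stand; what a row does not reach is not made up. A row lasts 1/10 s, in which the tool goes at most 50 mm and 8.59 degrees, less where a joint would pass 70% of its speed; a pose out of reach is approached as far as the arm can. A call is refused whole if a number of a shift passes 50 or a number of a turn 0.15, either way. A call with a gripper value outside its range is refused whole. The fingers move at their own pace and stop on an object; the grip force is fixed at half the most. Time passes only in rows, so rows that do not move let the fingers close. It gives the time, the measured TCP pose, the force and the opening at its end, in the units of the state.
- get_obs(): the state, without advancing time (a new reading comes with each control period).
- camera(name): name is "side" or "top" or "wrist"; returns (picture, depth): 400x640x3 uint8, red, green, blue; 400x640 float32, m along the optical axis (not along the pixel's ray), 0 where there is no reading.
- camera_model(name): a dict with "K" (3x3 intrinsics, pixels), "view" (4x4, takes a point from world to camera coordinates); the wrist camera has in their place "mount" (4x4, takes a point from camera to tool coordinates, whose origin is the TCP and whose axes are the flange's). Camera axes: x right, y up, looking along -z (the intrinsics and any distortion apply to the point x, -y, -z); pixel columns grow to the right and rows downward; lengths in m; the calibration is good to about 2 mm. A picture is of the moment at which its call begins: read the wrist's pose just before it. camera_model takes no time and is no camera call.
- finish_job(): hands the job in, once; it reports no verdict.
The state is a dict: "time": time; "qpos": joint angles; "joint_vel": joint speeds; "effort": joint torques, N m; "eef_pos": TCP position; "eef_rot": TCP orientation; "ft_force": force on the tool from outside, world axes, zero at the start; "moment": the same for the moment, N m; "grip_width": opening from 0.0 (shut) to 1.0 (fully open).
Only numpy, scipy, OpenCV 4.12 (cv2) and the standard library are available. Lean on these libraries where they do the work, as an engineer would, in place of code of your own. Each camera call takes 0.05 s, during which the arm holds its last target. There are 200 camera calls.

TASK

In each of the bin's two outer lanes the middle stone stands proud, wedged between its neighbours. Take the flat tamper from its green patch, press each proud stone steadily down with it until it is level with its neighbours and the cork floor under them has settled firm, and keep a push of 10 to 15 N on it there for about a second (the glaze chips above that), then stand the tamper upright back on the green patch. Touch the stones with nothing but the tamper and leave everything else as it is.

Things in the scene. Friction and masses are not known exactly. Their poses are not given: they have to be found in the camera images.
- bin: Plywood bin, 128 x 132.5 mm, fixed. Origin: centre of its underside; x along its three lanes, y across. Walls 5 mm thick, rim 46 mm up. Lanes 37.5 mm wide, 118 mm long, at y = +42.5 (lane a), 0 (finished, glued stones) and -42.5 mm (lane b). Outer lanes: the floor, 14 mm up at first, is a cork board that yields to about 6 N and settles 1 to 5 mm onto a seat that cannot be seen, then is firm.
- stop_a (a joint): Blue sliding end block behind the stones at the +x end of lane a, 12 mm thick, 24 mm high; value: how far (m) the stones have pushed it outward (+x of the bin) from 0. Stiff friction of about 1.3 N; it stays where it is pushed. Levelling its lane moves it some 10 mm.
- stop_b (a joint): The same at the -x end of lane b; value: how far (m) it has been pushed outward (-x of the bin) from 0.
- mat: Cork mat, 200 x 190 x 4 mm, fixed to the table, with a dark green patch (64 mm along x, 52 mm along y) at its centre, where the tamper stands. Origin: centre of its underside; the top is 4 mm above it.
- tamper: Flat tamper, 0.3 kg, 100 mm tall, standing upright on the green patch. Origin: centre of its flat underside; z up along the handle. Steel plate 40 mm along its x, 30 mm along its y, 8 mm thick; brass collar (28 mm diameter) from 8 to 16 mm; square wooden handle 26 mm along x, 24 mm along y, from 16 to 100 mm above the underside.
- stone_a1: Stone lump like stone_a2 (hexagonal, 30 mm across, 26 mm high, 50 g), on the floor of lane a against its -x end wall. Origin: centre of its underside.
- stone_a2: Proud stone of lane a: loose hexagonal lump lying across the lane, 30 mm wide at its waist, 26 mm high, 34 mm long (bin y), flat top and bottom 15 mm wide, sides sloping at 60 degrees, about 50 g. Origin: centre of its underside. Starts wedged between its neighbours some 8 mm above the floor; roughly 3 to 6 N drives it down, spreading them, shifting it about 5 mm towards the end block.
- stone_a3: Stone lump like stone_a2 (hexagonal, 30 mm across, 26 mm high, 50 g), on the floor of lane a between the proud stone and the blue end block. Origin: centre of its underside.
- stone_b1: Stone lump like stone_a2 (hexagonal, 30 mm across, 26 mm high, 50 g), on the floor of lane b against its +x end wall. Origin: centre of its underside.
- stone_b2: Proud stone of lane b: loose hexagonal lump lying across the lane, 30 mm wide at its waist, 26 mm high, 34 mm long (bin y), flat top and bottom 15 mm wide, sides sloping at 60 degrees, about 50 g. Origin: centre of its underside. Starts wedged between its neighbours some 8 mm above the floor; roughly 3 to 6 N drives it down, spreading them, shifting it about 5 mm towards the end block.
- stone_b3: Stone lump like stone_a2 (hexagonal, 30 mm across, 26 mm high, 50 g), on the floor of lane b between the proud stone and the blue end block. Origin: centre of its underside.
- jar_mat: Green paint jar, 34 mm across, 50 mm high, on the mat; leave it. Origin at its underside.
- sander: White sanding stick, 130 x 16 x 6 mm, stuck down on the mat; leave it. Origin at its underside.
- jar_red: Red paint jar, fixed, 36 mm across, 55 mm high; leave it. Origin at its underside.
- jar_yellow: Yellow paint jar, fixed, 36 mm across, 55 mm high; leave it. Origin at its underside.
- glue: Green-capped glue bottle, fixed, 40 mm across, 60 mm high; leave it. Origin at its underside.
- cutters: Side cutters with dark red handles, 135 mm long, lying flat; leave them. Origin at the pivot.
There are look-alikes about, which are no part of the job. Of the things like the tamper, leave any that is turquoise; of the rest the larger one is meant.

How it is judged:
On the way, in this order (a step that is already met when the one before it is completed fails the run):
1. the tamper is picked up off its patch (z of tamper in the frame of mat above 0.03 m), for 0.1 s.
2. one outer lane is level with the tamper pressing firmly on it (over 8 N on its middle stone) ((((z of stone_a1 in the frame of bin below 0.017 m and angle between stone_a1's own z axis and vertical below 0.12 rad) and (z of stone_a3 in the frame of bin below 0.017 m and angle between stone_a3's own z axis and vertical below 0.12 rad) and angle between stone_a2's own z axis and vertical below 0.12 rad and z of stone_a2 in the frame of stone_a1 below 0.003 m and z of stone_a2 in the frame of stone_a3 below 0.003 m and contact force between tamper and stone_a2 above 8 N) or ((z of stone_b1 in the frame of bin below 0.017 m and angle between stone_b1's own z axis and vertical below 0.12 rad) and (z of stone_b3 in the frame of bin below 0.017 m and angle between stone_b3's own z axis and vertical below 0.12 rad) and angle between stone_b2's own z axis and vertical below 0.12 rad and z of stone_b2 in the frame of stone_b1 below 0.003 m and z of stone_b2 in the frame of stone_b3 below 0.003 m and contact force between tamper and stone_b2 above 8 N))), for 0.4 s.
3. both outer lanes are level with the tamper pressing firmly (over 8 N) on the middle stone of one of them (z of each of stone_a1, stone_a3, stone_b1, stone_b3 in the frame of bin below 0.017 m and angle between each of stone_a1, stone_a3, stone_a2, stone_b1, stone_b3, stone_b2's own z axis and vertical below 0.12 rad and z of stone_a2 in the frame of stone_a1 below 0.003 m and z of stone_a2 in the frame of stone_a3 below 0.003 m and z of stone_b2 in the frame of stone_b1 below 0.003 m and z of stone_b2 in the frame of stone_b3 below 0.003 m and (contact force between tamper and stone_a2 above 8 N or contact force between tamper and stone_b2 above 8 N)), for 0.4 s.
At the end, for the whole second after the job is handed in: In both outer lanes the middle stone is level with its two neighbours (within 3 mm), these still on the floor, all upright (within 0.12 rad); the tamper stands upright (within 0.06 rad), released and at rest, on the mat within 20 mm of the centre of the green patch (z of each of stone_a1, stone_a3, stone_b1, stone_b3 in the frame of bin below 0.017 m and angle between each of stone_a1, stone_a3, stone_a2, stone_b1, stone_b3, stone_b2's own z axis and vertical below 0.12 rad and z of stone_a2 in the frame of stone_a1 below 0.003 m and z of stone_a2 in the frame of stone_a3 below 0.003 m and z of stone_b2 in the frame of stone_b1 below 0.003 m and z of stone_b2 in the frame of stone_b3 below 0.003 m and horizontal distance between tamper and mat below 0.02 m and z of tamper in the frame of mat below 0.008 m and angle between tamper's own z axis and vertical below 0.06 rad and linear speed of tamper below 0.02 m/s and contact force between the fingers and tamper below 0.1 N); the robot touches nothing.
It fails at once if a stone is pressed by the tamper with more than 20 N (contact force between tamper and stone_a1 above 20 N or contact force between tamper and stone_a2 above 20 N or contact force between tamper and stone_a3 above 20 N or contact force between tamper and stone_b1 above 20 N or contact force between tamper and stone_b2 above 20 N or contact force between tamper and stone_b3 above 20 N).
It fails at once if the fingers touch a stone (contact force between the fingers and stone_a1 above 0.5 N or contact force between the fingers and stone_a2 above 0.5 N or contact force between the fingers and stone_a3 above 0.5 N or contact force between the fingers and stone_b1 above 0.5 N or contact force between the fingers and stone_b2 above 0.5 N or contact force between the fingers and stone_b3 above 0.5 N).
It fails at once if a stone leaves its lane (z of any of stone_a1, stone_a2, stone_a3, stone_b1, stone_b2, stone_b3 in the frame of bin above 0.036 m).
It fails at once if the tamper presses the bin itself (its walls or blocks) with more than 20 N (contact force between tamper and bin above 20 N).
It fails at once if the green jar on the mat or the cutters are moved more than 20 mm (distance of any of jar_mat, cutters from where it was at the start of the episode above 0.02 m).
It also fails if it takes over 72 s, if anything falls off the work surface, if the arm or the gripper's body presses on something with over 40 N, if the wrist force passes 120 N, or if a joint passes its speed limit or range.

## Working session

There is one attempt and no reset: what is moved stays moved. The work goes in short steps, Python scripts to look and compute and a tool call to move; the robot and the scene stay as the last step left them, time stands still between calls to the robot, and variables do not carry over. Pictures are saved under pics/ and viewed, about 8 in all and at most 12, crops included, and the job is handed in when it is done.

Besides the shell and the picture viewer there is one more tool, called in YAML: its name, and indented under it one key for each argument. drive_tool: Moves the arm, as the interface text tells. Its arguments: {"type":"object","properties":{"series":{"type":"array"}},"required":["series"]}

```bash
mkdir -p pics; python3 - <<'E'
from bench import *
import cv2,numpy as np
o=get_obs();print(o)
for n in ("top","side"):
    p,d=camera(n);cv2.imwrite(f"pics/{n}0.png",cv2.cvtColor(p,cv2.COLOR_RGB2BGR));np.savez(f"{n}0.npz",p=p,d=d)
    m=camera_model(n);print(n,m)
print(camera_model("wrist"))
E
```

```text
{'time': 0.0, 'qpos': array([ 1.06437358,  0.43521219,  0.02499785,  1.57410852, -0.01158367,
        1.13401174, -0.0751104 ]), 'joint_vel': array([-0.00021777, -0.00024819,  0.00065658, -0.00011702, -0.00017741,
       -0.00129074, -0.00158787]), 'effort': array([ 6.83903163e-04, -6.67859387e+01,  9.85240303e-01, -3.14464688e+01,
       -6.05826778e-02,  4.30481276e-02,  1.18396879e-04]), 'eef_pos': array([ 0.24531887, -0.57429837,  0.23994755]), 'eef_rot': array([-3.07631249e+00, -6.29569572e-01,  7.59945405e-04]), 'ft_force': array([-0.19795784, -0.25563488,  0.02445832]), 'moment': array([-0.02470737,  0.01829171,  0.04645581]), 'grip_width': 0.9995912861729896}
top {'K': array([[386.99340054,   0.        , 317.46452665],
       [  0.        , 386.99340054, 197.56696013],
       [  0.        ,   0.        ,   1.        ]]), 'view': array([[-0.10435575, -0.99453952, -0.00100819,  0.03165616],
       [ 0.97353783, -0.10235919,  0.20432008, -0.60301782],
       [-0.20330759,  0.02034046,  0.97890362, -0.93720285],
       [ 0.        ,  0.        ,  0.        ,  1.        ]])}
side 
[... 226 characters left out ...]
7],
       [ 0.10014272, -0.53804152,  0.83694848, -0.10445284],
       [-0.14121926,  0.82497508,  0.54724148, -1.20577434],
       [ 0.        ,  0.        ,  0.        ,  1.        ]])}
{'K': array([[313.79974071,   0.        , 318.10045091],
       [  0.        , 313.79974071, 194.75109854],
       [  0.        ,   0.        ,   1.        ]]), 'mount': array([[ 9.43847806e-04,  9.51865867e-01,  3.06513427e-01,
         8.32540501e-02],
       [ 9.99999490e-01, -7.87894322e-04, -6.32525678e-04,
        -9.88810017e-04],
       [-3.60579414e-04,  3.06513868e-01, -9.51866124e-01,
        -1.44029748e-01],
       [ 0.00000000e+00,  0.00000000e+00,  0.00000000e+00,
         1.00000000e+00]])}
```

View pics/top0.png

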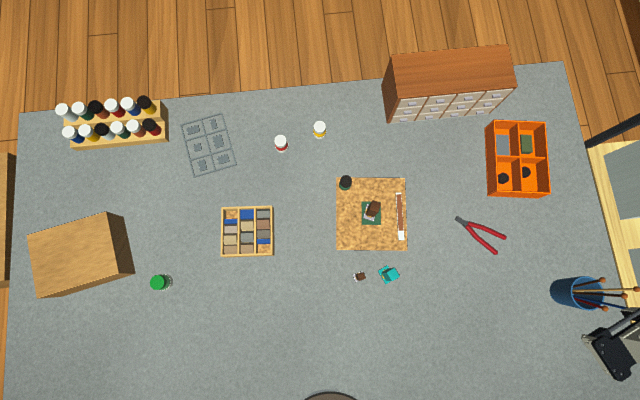

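View pics/side0.png

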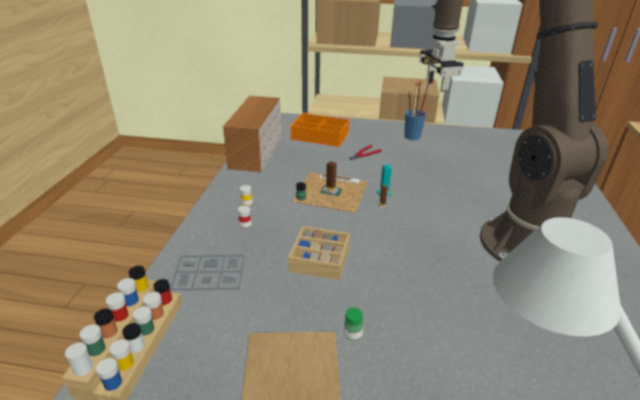

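The top picture shows the mat at about (371,213) with the brown-handled tamper on its patch (372,211). The bin is at (246,231), the turquoise look-alike at (389,274) and the small one at (361,276). The side view agrees. Next I'll get coarse positions.

```bash
cat > h.py <<'E'
import numpy as np,cv2
from bench import *
from scipy.spatial.transform import Rotation as R
def cam2world(n,o=None):
    m=camera_model(n)
    if n!="wrist": return m["K"],np.linalg.inv(m["view"])
    T=np.eye(4);T[:3,:3]=R.from_rotvec(o["eef_rot"]).as_matrix();T[:3,3]=o["eef_pos"]
    return m["K"],T@m["mount"]
def ray(uv,K,T):
    uv=np.atleast_2d(uv).astype(float);d=np.c_[(uv[:,0]-K[0,2])/K[0,0],-(uv[:,1]-K[1,2])/K[1,1],-np.ones(len(uv))]
    return T[:3,3],d@T[:3,:3].T
def onplane(uv,K,T,z):
    c,d=ray(uv,K,T);return c+d*((z-c[2])/d[:,2])[:,None]
def bydepth(d,K,T):
    h,w=d.shape;u,v=np.meshgrid(np.arange(w),np.arange(h));c,r=ray(np.c_[u.ravel(),v.ravel()],K,T)
    return (c+r*d.reshape(-1,1)).reshape(h,w,3)
def snap(name):
    o=get_obs();p,d=camera("wrist");K,T=cam2world("wrist",o)
    cv2.imwrite(f"pics/{name}.png",cv2.cvtColor(p,cv2.COLOR_RGB2BGR));np.savez(name+".npz",p=p,d=d,K=K,T=T);return p,d,K,T
def rel(o,target,Rt=None):
    Rm=R.from_rotvec(o["eef_rot"]).as_matrix();t=Rm.T@(np.array(target)-o["eef_pos"])*1000
    w=None if Rt is None else R.from_matrix(Rm.T@Rt).as_rotvec()
    return t,w
E
python3 - <<'E'
from h import *
np.set_printoptions(precision=4,suppress=True)
K,T=cam2world("top");z=np.load("top0.npz");P=bydepth(z["d"],K,T)
print(onplane([(246,231),(221,207),(271,207),(273,255),(222,255)],K,T,.046))
print(onplane([(371,213),(336,178),(405,178),(407,249),(337,249)],K,T,.004))
for q in [(372,211),(371,206),(246,231),(345,182),(160,282),(281,143),(320,130),(389,274),(361,276),(300,300),(340,240)]: print(q,P[q[1],q[0]])
o=get_obs();print(R.from_rotvec(o["eef_rot"]).as_matrix(), rel(o,[.42,-.1,.35]))
E
```

```text
[[0.5381 0.1607 0.046 ]
 [0.6077 0.2215 0.046 ]
 [0.5941 0.0915 0.046 ]
 [0.4696 0.0964 0.046 ]
 [0.4832 0.2256 0.046 ]]
[[ 0.5574 -0.1727  0.004 ]
 [ 0.6647 -0.0895  0.004 ]
 [ 0.6448 -0.2792  0.004 ]
 [ 0.4511 -0.2552  0.004 ]
 [ 0.4706 -0.0698  0.004 ]]
(372, 211) [ 0.5482 -0.1616  0.0956]
(371, 206) [ 0.5593 -0.1593  0.1049]
(246, 231) [0.5398 0.1629 0.0334]
(345, 182) [ 0.6386 -0.1079  0.0546]
(160, 282) [0.4318 0.3792 0.0587]
(281, 143) [0.7637 0.05   0.0541]
(320, 130) [ 0.7899 -0.058   0.0531]
(389, 274) [ 0.3922 -0.1807  0.1014]
(361, 276) [ 0.3944 -0.117   0.0717]
(300, 300) [0.3499 0.0408 0.0015]
(340, 240) [ 0.4937 -0.0807  0.0016]
[[ 0.9196  0.3928 -0.0007]
 [ 0.3928 -0.9196  0.0012]
 [-0.0001 -0.0014 -1.    ]] (array([ 346.9316, -367.7848, -109.4878]), None)
```

drive_tool:
  series:
    - {"fingers":0.55,"translation":[0,0,-27],"angular":[0,0,0.134]}
    - {"fingers":0.55,"translation":[0,0,-27],"angular":[0,0,0.134]}
    - {"fingers":0.55,"translation":[0,0,-27],"angular":[0,0,0.134]}
    - {"fingers":0.55,"translation":[24,-38,0],"angular":[0,0,0]}
    - {"fingers":0.55,"translation":[24,-38,0],"angular":[0,0,0]}
    - {"fingers":0.55,"translation":[24,-38,0],"angular":[0,0,0]}
    - {"fingers":0.55,"translation":[24,-38,0],"angular":[0,0,0]}
    - {"fingers":0.55,"translation":[24,-38,0],"angular":[0,0,0]}
    - {"fingers":0.55,"translation":[24,-38,0],"angular":[0,0,0]}
    - {"fingers":0.55,"translation":[24,-38,0],"angular":[0,0,0]}
    - {"fingers":0.55,"translation":[24,-38,0],"angular":[0,0,0]}
    - {"fingers":0.55,"translation":[24,-38,0],"angular":[0,0,0]}

```text
time: 1.3
eef_pos: [0.4614, -0.2306, 0.3216]
eef_rot: [-3.142, -0.003, 0.0]
ft_force: [0.3, 0.1, -0.2]
grip_width: 0.551
```

drive_tool:
  series:
    - {"fingers":0.55,"translation":[24,-38,0],"angular":[0,0,0]}
    - {"fingers":0.55,"translation":[24,-38,0],"angular":[0,0,0]}
    - {"fingers":0.55,"translation":[24,-38,0],"angular":[0,0,0]}
    - {"fingers":0.55,"translation":[24,-38,0],"angular":[0,0,0]}
    - {"fingers":0.55,"translation":[10,-38,0],"angular":[0,0,0]}
    - {"fingers":0.55,"translation":[0,0,0],"angular":[0,0,0]}
    - {"fingers":0.55,"translation":[0,0,0],"angular":[0,0,0]}

```text
time: 2.0
eef_pos: [0.5665, -0.0412, 0.3212]
eef_rot: [3.142, 0.007, -0.002]
ft_force: [0.7, -0.3, -0.3]
grip_width: 0.552
```

```bash
python3 - <<'E'
from h import *
snap("w1")
E
```

```text
(no output)
```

View pics/w1.png

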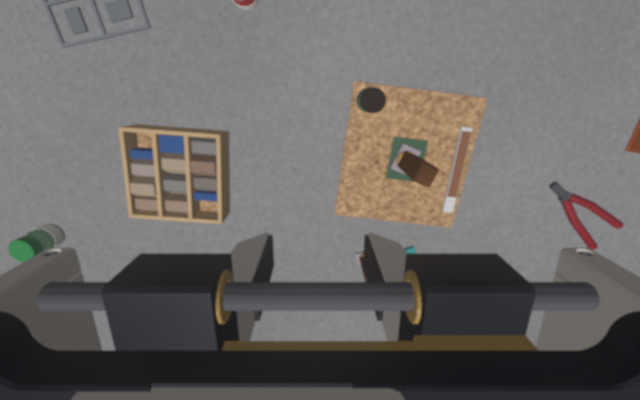

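The wrist view shows the bin at (175,175) with rim corners near (122,127) to (228,222). The tamper's grey plate is at (408,160) on the patch, its handle leans outward by perspective, and the jar is at (371,99) and the sander at (457,170). I'll measure these.

```bash
python3 - <<'E'
from h import *
np.set_printoptions(precision=4,suppress=True)
z=np.load("w1.npz");p,d,K,T=[z[k] for k in "pdKT"]
P=bydepth(d,K,T);hsv=cv2.cvtColor(p,cv2.COLOR_RGB2HSV)
def rect(m,name):
    q=P[m][:,:2].astype(np.float32);r=cv2.minAreaRect(q*1000);print(name,m.sum(),np.array(r[0]),np.array(r[1]),r[2],"z",np.median(P[m][:,2]))
X,Y,Z=P[...,0],P[...,1],P[...,2]
bb=(abs(X-.54)<.09)&(abs(Y-.16)<.09)
rect(bb&(Z>.041)&(Z<.052),"rim")
u,v=np.meshgrid(np.arange(640),np.arange(400))
rect((abs(X-.55)<.06)&(abs(Y+.16)<.06)&(Z>.098)&(Z<.112),"handle top")
q=(v<230)&(u>330)&(u<490)
for pt in [(401,150),(395,165),(365,150),(420,140),(150,190),(195,185),(175,165),(165,145),(145,150),(145,170),(145,188),(202,165),(202,185),(204,196)]: print(pt,hsv[pt[1],pt[0]],P[pt[1],pt[0]])
g=q&(hsv[...,0]>60)&(hsv[...,0]<100)&(hsv[...,1]>90)&(abs(Z-.004)<.006);rect(g&(u>385)&(u<430),"patch")
rect(q&(Z>.0085)&(Z<.017)&(hsv[...,1]<70)&(abs(X-.56)<.04)&(abs(Y+.165)<.04),"plate")
c=(hsv[...,0]<25)&(hsv[...,1]>60)&q&(abs(Z-.004)<.005);rect(cv2.morphologyEx(c.astype(np.uint8),cv2.MORPH_OPEN,np.ones((5,5)))>0,"mat")
E
```

```text
rim 3480 [538.2958 160.6479] [134.1376 128.8098] 86.13284301757812 z 0.04568612762450952
handle top 442 [ 558.6089 -168.3056] [24.1984 25.9388] 67.25067901611328 z 0.10369309307566532
(401, 150) [154  12 146] [ 0.572  -0.1609  0.0122]
(395, 165) [158  14 151] [ 0.5495 -0.1543  0.0107]
(365, 150) [ 15  98 167] [ 0.5704 -0.1099  0.0041]
(420, 140) [ 42  48 107] [ 0.5856 -0.1893  0.0048]
(150, 190) [ 16  53 165] [0.5207 0.1924 0.0485]
(195, 185) [ 12  27 122] [0.5256 0.1328 0.0395]
(175, 165) [ 16  53 165] [0.5545 0.1566 0.0406]
(165, 145) [109 134 137] [0.5815 0.1682 0.0369]
(145, 150) [111 110  95] [0.5742 0.1974 0.0355]
(145, 170) [  9  28 157] [0.5469 0.2001 0.039 ]
(145, 188) [ 17  53 164] [0.523  0.2001 0.0464]
(202, 165) [ 11  67 141] [0.5564 0.1165 0.0483]
(202, 185) [ 12  27 125] [0.5259 0.1227 0.0401]
(204, 196) [109 137 136] [0.5088 0.1225 0.0378]
patch 0 [0. 0.] [0. 0.] 0.0 z nan
plate 222 [ 558.7935 -168.2071] [29.5035 39.9602] 66.19715118408203 z 0.011789239254337308
mat 13002 [ 556.0007 -172.096 ] [190.6264 200.9022] 83.43197631835938 z 0.004011479986457289
  return _methods._mean(a, axis=axis, dtype=dtype,
  ret = ret.dtype.type(ret / rcount)
```

drive_tool:
  series:
    - {"fingers":0.55,"translation":[0,36,30],"angular":[0,0,0.103]}
    - {"fingers":0.55,"translation":[0,36,30],"angular":[0,0,0.103]}
    - {"fingers":0.55,"translation":[0,30,30],"angular":[0,0,0.103]}
    - {"fingers":0.55,"translation":[0,20,20],"angular":[0,0,0.103]}
    - {"fingers":0.55,"translation":[0,0,0],"angular":[0,0,0]}
    - {"fingers":0.55,"translation":[0,0,0],"angular":[0,0,0]}

```text
time: 2.65
eef_pos: [0.5502, -0.1639, 0.2117]
eef_rot: [3.075, -0.642, -0.001]
ft_force: [-0.5, -0.8, -0.9]
grip_width: 0.55
```

```bash
python3 - <<'E'
from h import *
o=get_obs();Rt=R.from_euler('z',-23.5,degrees=True).as_matrix()@np.diag([1,-1,-1.])
print(o["eef_pos"],rel(o,[.5587,-.1683,.078],Rt))
E
```

```text
[ 0.55021766 -0.16389351  0.2117121 ] (array([  9.61382749,   0.57893278, 133.70688556]), array([ 0.00047839,  0.00057516, -0.00164938]))
```

drive_tool:
  series:
    - {"fingers":0.55,"translation":[9.6,0.6,14],"angular":[0,0,0]}
    - {"fingers":0.55,"translation":[0,0,30],"angular":[0,0,0]}
    - {"fingers":0.55,"translation":[0,0,30],"angular":[0,0,0]}
    - {"fingers":0.55,"translation":[0,0,30],"angular":[0,0,0]}
    - {"fingers":0.55,"translation":[0,0,20],"angular":[0,0,0]}
    - {"fingers":0.55,"translation":[0,0,10],"angular":[0,0,0]}
    - {"fingers":0.55,"translation":[0,0,0],"angular":[0,0,0]}
    - {"fingers":0.55,"translation":[0,0,0],"angular":[0,0,0]}

```text
time: 3.45
eef_pos: [0.5605, -0.1667, 0.0785]
eef_rot: [-3.076, 0.639, -0.002]
ft_force: [-1.1, -0.1, 0.9]
grip_width: 0.55
```

drive_tool:
  series:
    - {"fingers":0.1,"translation":[0,0,0],"angular":[0,0,0]}
    - {"fingers":0.1,"translation":[0,0,0],"angular":[0,0,0]}
    - {"fingers":0.1,"translation":[0,0,0],"angular":[0,0,0]}
    - {"fingers":0.1,"translation":[0,0,0],"angular":[0,0,0]}
    - {"fingers":0.1,"translation":[0,0,0],"angular":[0,0,0]}
    - {"fingers":0.1,"translation":[0,0,0],"angular":[0,0,0]}
    - {"fingers":0.1,"translation":[0,0,0],"angular":[0,0,0]}
    - {"fingers":0.1,"translation":[0,0,0],"angular":[0,0,0]}

```text
time: 4.25
eef_pos: [0.5596, -0.1672, 0.0781]
eef_rot: [3.075, -0.64, 0.001]
ft_force: [-1.1, -0.7, 5.7]
grip_width: 0.258
```

```bash
python3 - <<'E'
from h import *
print({k:get_obs()[k] for k in("time","eef_pos","eef_rot","ft_force","moment","grip_width")})
E
```

```text
{'time': 4.25, 'eef_pos': array([ 0.55964829, -0.16716213,  0.07813601]), 'eef_rot': array([ 3.07535553e+00, -6.40292047e-01,  8.49125953e-04]), 'ft_force': array([-1.12387291, -0.66610994,  5.74171166]), 'moment': array([-0.1451501 ,  0.35093831, -0.01472542]), 'grip_width': 0.2583590614033271}
```

drive_tool:
  series:
    - {"fingers":0.1,"translation":[0,0,-10],"angular":[0,0,0]}
    - {"fingers":0.1,"translation":[0,0,-20],"angular":[0,0,0]}
    - {"fingers":0.1,"translation":[0,0,-30],"angular":[0,0,0]}
    - {"fingers":0.1,"translation":[0,0,-30],"angular":[0,0,0]}
    - {"fingers":0.1,"translation":[0,0,-15],"angular":[0,0,-0.114]}
    - {"fingers":0.1,"translation":[0,0,0],"angular":[0,0,-0.114]}
    - {"fingers":0.1,"translation":[0,0,0],"angular":[0,0,-0.114]}
    - {"fingers":0.1,"translation":[0,0,0],"angular":[0,0,0]}
    - {"fingers":0.1,"translation":[0,0,0],"angular":[0,0,0]}
    - {"fingers":0.1,"translation":[0,0,0],"angular":[0,0,0]}

```text
time: 5.25
eef_pos: [0.5593, -0.1667, 0.1826]
eef_rot: [-3.139, 0.111, 0.001]
ft_force: [0.6, 0.6, -4.0]
grip_width: 0.261
```

```bash
python3 - <<'E'
from h import *
o=get_obs();Rt=R.from_euler('z',-3.87,degrees=True).as_matrix()@np.diag([1,-1,-1.])
print(o["eef_pos"],o["ft_force"],o["moment"],rel(o,[.5257,.2040,.18],Rt))
E
```

```text
[ 0.55927249 -0.16674344  0.18256838] [ 0.63277226  0.60034992 -3.96626939] [-0.04371886  0.01795645 -0.06482213] (array([ -59.7460743 , -367.43412586,    2.64142165]), array([-0.00010743,  0.00056746, -0.00334411]))
```

drive_tool:
  series:
    - {"fingers":0.1,"translation":[-5,-30,0],"angular":[0,0,0]}
    - {"fingers":0.1,"translation":[-6,-36,0],"angular":[0,0,0]}
    - {"fingers":0.1,"translation":[-6,-36,0],"angular":[0,0,0]}
    - {"fingers":0.1,"translation":[-6,-36,0],"angular":[0,0,0]}
    - {"fingers":0.1,"translation":[-6,-36,0],"angular":[0,0,0]}
    - {"fingers":0.1,"translation":[-6,-36,0],"angular":[0,0,0]}
    - {"fingers":0.1,"translation":[-6,-36,0],"angular":[0,0,0]}
    - {"fingers":0.1,"translation":[-6,-36,0],"angular":[0,0,0]}
    - {"fingers":0.1,"translation":[-6,-36,0],"angular":[0,0,0]}
    - {"fingers":0.1,"translation":[-6,-36,0],"angular":[0,0,0]}
    - {"fingers":0.1,"translation":[0,-13,0],"angular":[0,0,0]}
    - {"fingers":0.1,"translation":[0,0,0],"angular":[0,0,0]}

```text
time: 6.45
eef_pos: [0.5251, 0.2063, 0.1827]
eef_rot: [-3.139, 0.103, 0.0]
ft_force: [1.3, -0.6, -3.4]
grip_width: 0.261
```

```bash
python3 - <<'E'
from h import *
np.set_printoptions(precision=4,suppress=True)
p,d,K,T=snap("w2")
o=get_obs();Rt=R.from_euler('z',-3.87,degrees=True).as_matrix()@np.diag([1,-1,-1.])
print(o["eef_pos"],o["ft_force"],rel(o,[.5257,.2040,.18],Rt))
P=bydepth(d,K,T);X,Y,Z=P[...,0],P[...,1],P[...,2]
m=(abs(X-.54)<.09)&(abs(Y-.16)<.09)&(Z>.042)&(Z<.0475);r=cv2.minAreaRect(P[m][:,:2].astype(np.float32)*1000);print(r)
E
```

```text
[0.5255 0.2039 0.1825] [ 0.3141 -0.0248 -4.3038] (array([ 0.2129, -0.0894,  2.5127]), array([ 0.0003,  0.0003, -0.0001]))
((538.5581665039062, 160.54246520996094), (133.0245819091797, 128.15121459960938), 85.889404296875)
```

View pics/w2.png

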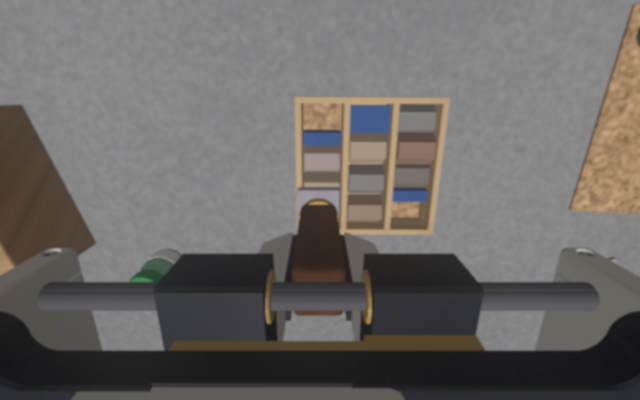

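The tamper is gripped over lane a: the plate's far edge is at (299–341, 189), lining up with the lane between the walls. The bin fit matches the earlier one. I'll check the plate's offset in the lane by depth.

```bash
python3 - <<'E'
from h import *
np.set_printoptions(precision=4,suppress=True)
z=np.load("w2.npz");p,d,K,T=[z[k] for k in "pdKT"]
P=bydepth(d,K,T)
c,s=np.cos(-.069),np.sin(-.069);Rb=np.array([[c,-s],[s,c]])
Q=(P[...,:2]-[.5384,.1606])@Rb*1000;Z=P[...,2]*1000
m=(abs(Q[...,0]+15)<35)&(abs(Q[...,1]-42)<35)&(Z>112)&(Z<121)
print(m.sum(),np.percentile(Q[m],[1,50,99],axis=0),np.median(Z[m]))
for n,y in(("a",42.5),("b",-42.5)):
    for x in range(-58,60,4):
        k=(abs(Q[...,0]-x)<2)&(abs(Q[...,1]-y)<10)&(Z<60)
        if k.sum()>3: print(n,x,round(float(np.median(Z[k])),1),end="; ")
E
```

```text
698 [[-21.4047  30.2916]
 [ -1.9767  44.8617]
 [  3.2163  59.9075]] 116.48341706011986
a -14 47.5; a -10 45.5; a -6 38.7; a -2 37.3; a 2 40.0; a 6 40.0; a 10 40.2; a 14 39.5; a 18 34.2; a 22 37.6; a 26 37.8; a 30 38.0; a 34 24.4; a 38 14.1; a 42 13.8; a 46 14.0; a 50 13.9; a 54 14.1; a 58 14.3; b -58 29.8; b -54 14.0; b -50 14.2; b -46 14.0; b -42 14.2; b -34 37.8; b -30 38.1; b -26 38.0; b -22 36.3; b -18 32.0; b -14 39.8; b -10 40.0; b -6 40.0; b -2 40.1; b 2 38.2; b 6 38.8; b 10 46.6; b 14 48.0; b 18 48.0; b 22 48.1; b 26 47.6; b 30 41.9; b 34 36.8; b 38 40.1; b 42 39.9; b 46 40.1; b 50 40.0; b 54 36.2; b 58 31.7;
```

```bash
python3 - <<'E'
from h import *
np.set_printoptions(precision=1,suppress=True,linewidth=150)
z=np.load("w2.npz");p,d,K,T=[z[k] for k in "pdKT"]
P=bydepth(d,K,T)
c,s=np.cos(-.069),np.sin(-.069);Rb=np.array([[c,-s],[s,c]])
B=lambda P:np.c_[(P[...,:2]-[.5384,.1606])@Rb*1000,P[...,2]*1000] if P.ndim==2 else None
for r in (195,200): print(r,[(u,tuple(p[r,u]),B(P[r,u][None])[0].round(1).tolist()) for u in (294,296,297,298,299,300,301,320,338,339,340,341,342,343,344)])
for r in (110,160):
    print(r,[ (u,int(p[r,u,0]),int(p[r,u,2])) for u in range(291,352)])
print("edges at 116.5", B(onplane([(297.5,195),(341.5,195)],K,T,.1165)))
q=B(P.reshape(-1,3)); # plate plane fit
m=(abs(q[:,0]+8)<11)&(abs(q[:,1]-45)<14)&(abs(q[:,2]-116.5)<4);A=np.c_[q[m][:,:2],np.ones(m.sum())];print("plane",np.linalg.lstsq(A,q[m][:,2],rcond=None)[0].round(4))
# handle points
for zz in (130,140,150,160):
    m=(abs(q[:,0]+10)<30)&(abs(q[:,1]-43)<20)&(abs(q[:,2]-zz)<4)
    if m.sum()>10: print(zz,m.sum(),np.percentile(q[m],[3,97],axis=0).tolist())
E
```

```text
195 [(294, (np.uint8(139), np.uint8(137), np.uint8(137)), [-39.2, 71.8, -0.2]), (296, (np.uint8(150), np.uint8(140), np.uint8(132)), [-24.4, 66.2, 45.8]), (297, (np.uint8(153), np.uint8(142), np.uint8(140)), [-24.1, 65.2, 46.6]), (298, (np.uint8(156), np.uint8(148), np.uint8(154)), [-1.4, 59.6, 116.8]), (299, (np.uint8(156), np.uint8(150), np.uint8(158)), [-1.5, 58.9, 116.6]), (300, (np.uint8(154), np.uint8(148), np.uint8(157)), [-1.6, 58.2, 116.1]), (301, (np.uint8(153), np.uint8(148), np.uint8(156)), [-1.1, 57.4, 117.7]), (320, (np.uint8(154), np.uint8(147), np.uint8(156)), [-1.5, 44.1, 116.3]), (338, (np.uint8(145), np.uint8(138), np.uint8(146)), [-1.0, 31.5, 117.6]), (339, (np.uint8(130), np.uint8(120), np.uint8(122)), [-1.4, 30.8, 116.5]), (340, (np.uint8(129), np.uint8(113), np.uint8(99)), [-28.5, 23.8, 32.3]), (341, (np.uint8(151), np.uint8(129), np.uint8(100)), [-24.2, 23.9, 45.7]), (342, (np.uint8(175), np.uint8(151), np.uint8(117)), [-24.3, 22.9, 45.4]), (343, (np.uint8(187), np.uint8(162), np.uint8(126)), [-24.3, 22.0, 45.3]), (344, (np.uint8(190), np.uint8(165), np.uint8(
[... 3135 characters left out ...]
187, 127), (347, 179, 122), (348, 165, 117), (349, 153, 114), (350, 152, 119), (351, 152, 118)]
edges at 116.5 [[ -1.5  60.  116.5]
 [ -1.4  29.  116.5]]
plane [ -0.1   0.  116. ]
130 124 [[-5.60179642016429, 34.24090535680809, 127.31570935559635], [-3.7178912463280724, 56.076438025875774, 133.73233312711534]]
140 155 [[-5.886750913322745, 34.166717844852, 136.44077291228913], [-3.7395486172204513, 55.97874009008864, 143.2178773606378]]
150 185 [[-6.15742329245574, 34.14977570170172, 146.24294432140508], [-3.7183225635392714, 56.21063322029782, 153.5766871928]]
160 213 [[-5.76219077982067, 34.292360177380345, 156.47303910874368], [-3.7227310993004856, 56.151901444555165, 163.72289344938167]]
```

The handle and plate are upright, but the picture puts them 2.5 mm too far +y in the lane. I'll shift the tamper before descending.

drive_tool:
  series:
    - {"fingers":0.1,"translation":[1,2.4,5],"angular":[0,0,0]}
    - {"fingers":0.1,"translation":[0,0,15],"angular":[0,0,0]}
    - {"fingers":0.1,"translation":[0,0,15],"angular":[0,0,0]}
    - {"fingers":0.1,"translation":[0,0,15],"angular":[0,0,0]}
    - {"fingers":0.1,"translation":[0,0,4],"angular":[0,0,0]}
    - {"fingers":0.1,"translation":[0,0,0],"angular":[0,0,0]}
    - {"fingers":0.1,"translation":[0,0,0],"angular":[0,0,0]}
    - {"fingers":0.1,"translation":[0,0,0],"angular":[0,0,0]}

```text
time: 7.3
eef_pos: [0.5271, 0.2008, 0.1295]
eef_rot: [-3.139, 0.108, -0.002]
ft_force: [0.2, -0.1, -2.9]
grip_width: 0.26
```

```bash
cat > pl.py <<'E'
import sys
from h import *
np.set_printoptions(precision=1,suppress=True)
p,d,K,T=snap(sys.argv[1]);P=bydepth(d,K,T)
c,s=np.cos(-.069),np.sin(-.069);Rb=np.array([[c,-s],[s,c]])
q=np.c_[(P.reshape(-1,3)[:,:2]-[.5384,.1606])@Rb,P.reshape(-1,3)[:,2]]*1000
o=get_obs();zt=(o["eef_pos"][2])*1000-66  # plate top
yc=float(sys.argv[2])
b=(abs(q[:,0])<45)&(abs(q[:,1]-yc)<20)
m=b&(abs(q[:,2]-zt)<3);print("plate",m.sum(),np.percentile(q[m],[1,50,99],axis=0).tolist())
for h in (30,60):
    k=b&(abs(q[:,2]-zt-h)<4)
    if k.sum()>10: print("handle",h,k.sum(),np.percentile(q[k],[3,97],axis=0)[:,:2].tolist())
r=(abs(q[:,0])<75)&(abs(q[:,1])<75)&(q[:,2]>43)&(q[:,2]<47.2);print("rim",cv2.minAreaRect((q[r][:,:2]).astype(np.float32)))
print(o["eef_pos"],R.from_rotvec(o["eef_rot"]).as_matrix()[:,2],[get_obs()["ft_force"][2].round(1) for _ in range(3)])
E
python3 pl.py w3 42.5
```

```text
plate 666 [[-19.57278844849378, 24.884407373306455, 60.80985548389998], [0.33854853422794656, 40.08196157679857, 63.247967023359806], [5.53534967788234, 54.544574380663136, 66.1088873910509]]
handle 30 177 [[-3.4664849798391497, 28.894335186516464], [-1.3632171512232594, 50.561573086609805]]
handle 60 486 [[-5.290449036903452, 23.65644957699434], [-1.497064045340716, 60.77737714216686]]
rim ((5.145118713378906, 0.04339599609375), (133.044677734375, 117.93561553955078), 89.99626922607422)
[0.5 0.2 0.1] [ 0.  0. -1.] [np.float64(-4.2), np.float64(-4.2), np.float64(-4.2)]
```

The w2 picture was taken while the arm was still settling from an overshoot. The settled plate is now at y = 39.7, so I'll undo the shift.

drive_tool:
  series:
    - {"fingers":0.1,"translation":[-1,-2.7,0],"angular":[0,0,0]}
    - {"fingers":0.1,"translation":[0,0,0],"angular":[0,0,0]}
    - {"fingers":0.1,"translation":[0,0,0],"angular":[0,0,0]}
    - {"fingers":0.1,"translation":[0,0,0],"angular":[0,0,0]}
    - {"fingers":0.1,"translation":[0,0,0],"angular":[0,0,0]}

```text
time: 7.85
eef_pos: [0.5257, 0.2036, 0.1287]
eef_rot: [3.14, -0.107, 0.0]
ft_force: [0.4, 0.1, -2.5]
grip_width: 0.261
```

```bash
python3 pl.py w4 42.5
```

```text
plate 658 [[-20.688174194740984, 27.59398406249869, 59.96334452529888], [-1.2231954057358179, 42.052109447087275, 62.45972485226946], [3.9254004992236453, 57.16328833461395, 65.09316686440103]]
handle 30 181 [[-5.137926500285326, 31.32789740965426], [-2.9154847942609448, 53.29142360754328]]
handle 60 508 [[-6.72008874334714, 23.836297403334786], [-3.0144836424116153, 61.345332286908615]]
rim ((4.351589202880859, 0.04278564453125), (118.97032928466797, 132.96437072753906), 0.09412003308534622)
[0.5 0.2 0.1] [-0. -0. -1.] [np.float64(-4.1), np.float64(-4.1), np.float64(-4.1)]
```

drive_tool:
  series:
    - {"fingers":0.1,"translation":[0,0,2],"angular":[0,0,0]}
    - {"fingers":0.1,"translation":[0,0,2],"angular":[0,0,0]}
    - {"fingers":0.1,"translation":[0,0,1],"angular":[0,0,0]}
    - {"fingers":0.1,"translation":[0,0,1],"angular":[0,0,0]}
    - {"fingers":0.1,"translation":[0,0,1],"angular":[0,0,0]}
    - {"fingers":0.1,"translation":[0,0,0],"angular":[0,0,0]}
    - {"fingers":0.1,"translation":[0,0,0],"angular":[0,0,0]}

```text
time: 8.6
eef_pos: [0.5257, 0.2037, 0.1217]
eef_rot: [3.14, -0.107, -0.0]
ft_force: [0.2, -0.2, -3.8]
grip_width: 0.264
```

drive_tool:
  series:
    - {"fingers":0.1,"translation":[0,0,0.7],"angular":[0,0,0]}
    - {"fingers":0.1,"translation":[0,0,0.7],"angular":[0,0,0]}
    - {"fingers":0.1,"translation":[0,0,0.6],"angular":[0,0,0]}
    - {"fingers":0.1,"translation":[0,0,0],"angular":[0,0,0]}

```text
time: 9.0
eef_pos: [0.5263, 0.2038, 0.1201]
eef_rot: [-3.139, 0.107, -0.002]
ft_force: [1.2, -0.4, 1.3]
grip_width: 0.264
```

drive_tool:
  series:
    - {"fingers":0.1,"translation":[0,0,0.7],"angular":[0,0,0]}
    - {"fingers":0.1,"translation":[0,0,0.7],"angular":[0,0,0]}
    - {"fingers":0.1,"translation":[0,0,0.6],"angular":[0,0,0]}
    - {"fingers":0.1,"translation":[0,0,0],"angular":[0,0,0]}

```text
time: 9.4
eef_pos: [0.5258, 0.2037, 0.1177]
eef_rot: [-3.14, 0.107, -0.0]
ft_force: [2.5, 0.8, 2.6]
grip_width: 0.26
```

drive_tool:
  series:
    - {"fingers":0.1,"translation":[0,0,0.7],"angular":[0,0,0]}
    - {"fingers":0.1,"translation":[0,0,0.7],"angular":[0,0,0]}
    - {"fingers":0.1,"translation":[0,0,0.6],"angular":[0,0,0]}
    - {"fingers":0.1,"translation":[0,0,0],"angular":[0,0,0]}

```text
time: 9.8
eef_pos: [0.5254, 0.2036, 0.1155]
eef_rot: [3.14, -0.107, -0.001]
ft_force: [2.0, -0.1, 1.2]
grip_width: 0.258
```

drive_tool:
  series:
    - {"fingers":0.1,"translation":[0,0,0.5],"angular":[0,0,0]}
    - {"fingers":0.1,"translation":[0,0,0.5],"angular":[0,0,0]}
    - {"fingers":0.1,"translation":[0,0,0],"angular":[0,0,0]}

```text
time: 10.1
eef_pos: [0.5254, 0.2035, 0.1144]
eef_rot: [3.139, -0.107, -0.001]
ft_force: [1.6, 0.2, 0.1]
grip_width: 0.258
```

drive_tool:
  series:
    - {"fingers":0.1,"translation":[0,0,0.5],"angular":[0,0,0]}
    - {"fingers":0.1,"translation":[0,0,0.5],"angular":[0,0,0]}
    - {"fingers":0.1,"translation":[0,0,0],"angular":[0,0,0]}

```text
time: 10.4
eef_pos: [0.5251, 0.2035, 0.1133]
eef_rot: [3.139, -0.107, -0.002]
ft_force: [-0.2, 0.4, -2.0]
grip_width: 0.258
```

drive_tool:
  series:
    - {"fingers":0.1,"translation":[0,0,0.5],"angular":[0,0,0]}
    - {"fingers":0.1,"translation":[0,0,0.5],"angular":[0,0,0]}
    - {"fingers":0.1,"translation":[0,0,0],"angular":[0,0,0]}

```text
time: 10.7
eef_pos: [0.5253, 0.2035, 0.1126]
eef_rot: [3.139, -0.107, -0.001]
ft_force: [-2.1, -0.6, 1.7]
grip_width: 0.259
```

drive_tool:
  series:
    - {"fingers":0.1,"translation":[0,0,0.4],"angular":[0,0,0]}
    - {"fingers":0.1,"translation":[0,0,0.4],"angular":[0,0,0]}
    - {"fingers":0.1,"translation":[0,0,0],"angular":[0,0,0]}

```text
time: 11.0
eef_pos: [0.5255, 0.2036, 0.1118]
eef_rot: [3.14, -0.107, -0.001]
ft_force: [-1.6, -1.0, 1.0]
grip_width: 0.26
```

drive_tool:
  series:
    - {"fingers":0.1,"translation":[0,0,0.4],"angular":[0,0,0]}
    - {"fingers":0.1,"translation":[0,0,0.4],"angular":[0,0,0]}
    - {"fingers":0.1,"translation":[0,0,0],"angular":[0,0,0]}

```text
time: 11.3
eef_pos: [0.5257, 0.2036, 0.111]
eef_rot: [3.14, -0.107, -0.0]
ft_force: [-1.4, -0.9, 1.5]
grip_width: 0.257
```

drive_tool:
  series:
    - {"fingers":0.1,"translation":[0,0,0.4],"angular":[0,0,0]}
    - {"fingers":0.1,"translation":[0,0,0.4],"angular":[0,0,0]}
    - {"fingers":0.1,"translation":[0,0,0],"angular":[0,0,0]}

```text
time: 11.6
eef_pos: [0.5258, 0.2037, 0.1108]
eef_rot: [-3.14, 0.107, -0.001]
ft_force: [-4.1, -2.4, 8.5]
grip_width: 0.263
```

drive_tool:
  series:
    - {"fingers":0.1,"translation":[0,0,0.4],"angular":[0,0,0]}
    - {"fingers":0.1,"translation":[0,0,0.2],"angular":[0,0,0]}
    - {"fingers":0.1,"translation":[0,0,0],"angular":[0,0,0]}

```text
time: 11.9
eef_pos: [0.5259, 0.2037, 0.1108]
eef_rot: [-3.14, 0.107, -0.001]
ft_force: [-4.9, -3.5, 14.1]
grip_width: 0.258
```

Firm now, but about 18 N counting the tamper's weight. I'll ease off to about 13 N and hold.

drive_tool:
  series:
    - {"fingers":0.1,"translation":[0,0,-0.5],"angular":[0,0,0]}
    - {"fingers":0.1,"translation":[0,0,0],"angular":[0,0,0]}
    - {"fingers":0.1,"translation":[0,0,0],"angular":[0,0,0]}

```text
time: 12.2
eef_pos: [0.5258, 0.2037, 0.1108]
eef_rot: [-3.14, 0.107, -0.001]
ft_force: [-4.0, -1.2, 7.6]
grip_width: 0.257
```

drive_tool:
  series:
    - {"fingers":0.1,"translation":[0,0,0.1],"angular":[0,0,0]}
    - {"fingers":0.1,"translation":[0,0,0],"angular":[0,0,0]}
    - {"fingers":0.1,"translation":[0,0,0],"angular":[0,0,0]}
    - {"fingers":0.1,"translation":[0,0,0],"angular":[0,0,0]}
    - {"fingers":0.1,"translation":[0,0,0],"angular":[0,0,0]}
    - {"fingers":0.1,"translation":[0,0,0],"angular":[0,0,0]}
    - {"fingers":0.1,"translation":[0,0,0],"angular":[0,0,0]}
    - {"fingers":0.1,"translation":[0,0,0],"angular":[0,0,0]}
    - {"fingers":0.1,"translation":[0,0,0],"angular":[0,0,0]}
    - {"fingers":0.1,"translation":[0,0,0],"angular":[0,0,0]}
    - {"fingers":0.1,"translation":[0,0,0],"angular":[0,0,0]}

```text
time: 13.3
eef_pos: [0.5259, 0.2037, 0.1108]
eef_rot: [-3.14, 0.107, -0.001]
ft_force: [-4.3, -2.7, 8.8]
grip_width: 0.258
```

drive_tool:
  series:
    - {"fingers":0.1,"translation":[0,0,-1],"angular":[0,0,0]}
    - {"fingers":0.1,"translation":[0,0,-2],"angular":[0,0,0]}
    - {"fingers":0.1,"translation":[0,0,-5],"angular":[0,0,0]}
    - {"fingers":0.1,"translation":[0,0,-20],"angular":[0,0,0]}
    - {"fingers":0.1,"translation":[0,0,-20],"angular":[0,0,0]}
    - {"fingers":0.1,"translation":[10,22,0],"angular":[0,0,0]}
    - {"fingers":0.1,"translation":[12,30,0],"angular":[0,0,0]}
    - {"fingers":0.1,"translation":[9,23,0],"angular":[0,0,0]}
    - {"fingers":0.1,"translation":[0,10,0],"angular":[0,0,0]}
    - {"fingers":0.1,"translation":[0,0,0],"angular":[0,0,0]}
    - {"fingers":0.1,"translation":[0,0,0],"angular":[0,0,0]}
    - {"fingers":0.1,"translation":[0,0,0],"angular":[0,0,0]}

```text
time: 14.5
eef_pos: [0.5504, 0.1186, 0.1582]
eef_rot: [-3.139, 0.104, 0.0]
ft_force: [-0.0, 0.8, -3.6]
grip_width: 0.261
```

```bash
cat >> pl.py <<'E'
for n,y in(("a",42.5),("b",-42.5)):
    print()
    for x in range(-58,60,4):
        k=(abs(q[:,0]-x)<2)&(abs(q[:,1]-y)<10)&(q[:,2]<60)
        if k.sum()>3: print(n,x,round(float(np.median(q[k][:,2])),1),end="; ")
E
python3 pl.py w5 -42.5
```

```text
plate 663 [[8.915495038298038, -55.48940321691367, 89.48982732889985], [29.168409712018633, -40.243496955176326, 92.01760439014959], [34.353706183789775, -25.849290097244648, 94.61322914141391]]
handle 30 182 [[25.549962245999662, -51.47583845381748], [27.588672812716467, -29.79265608924449]]
handle 60 496 [[23.763391820447925, -60.96134317101083], [27.478020025302317, -23.786772601349128]]
rim ((11.518501281738281, 0.2379302978515625), (105.47166442871094, 133.13262939453125), 0.17762137949466705)
[0.6 0.1 0.2] [-0.  0. -1.] [np.float64(-2.8), np.float64(-2.8), np.float64(-2.8)]

a -46 36.7; a -42 36.7; a -38 36.6; a -34 32.2; a -30 26.5; a -26 33.3; a -22 36.5; a -18 36.7; a -14 36.6; a -10 36.6; a -6 33.5; a -2 27.2; a 2 31.2; a 6 36.8; a 10 36.8; a 14 36.8; a 18 36.7; a 22 34.6; a 26 30.1; a 30 37.8; a 34 37.9; a 38 37.6; a 42 17.2; a 46 10.6; a 50 10.5; a 54 11.0; a 58 45.8; 
b 22 47.8; b 26 47.5; b 30 41.7; b 34 36.5; b 38 39.8; b 42 40.0; b 46 40.1; b 50 40.0; b 54 35.7; b 58 39.9;
```

View pics/w5.png

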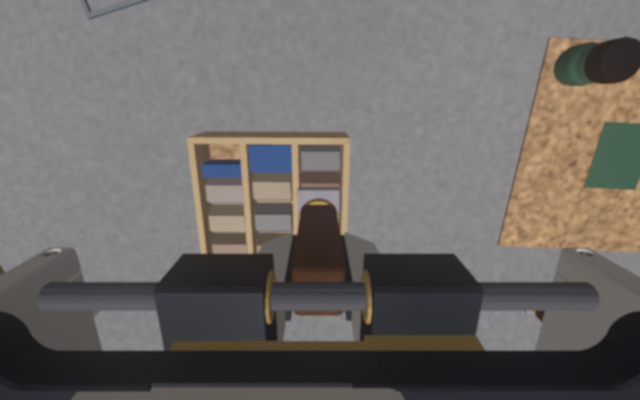

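Lane a is level, all three stones at 36.7 mm. Now lane b, where the plate needs a small correction.

drive_tool:
  series:
    - {"fingers":0.1,"translation":[1,1.5,5],"angular":[0,0,0]}
    - {"fingers":0.1,"translation":[0,0,12],"angular":[0,0,0]}
    - {"fingers":0.1,"translation":[0,0,10],"angular":[0,0,0]}
    - {"fingers":0.1,"translation":[0,0,2],"angular":[0,0,0]}
    - {"fingers":0.1,"translation":[0,0,0],"angular":[0,0,0]}
    - {"fingers":0.1,"translation":[0,0,0],"angular":[0,0,0]}
    - {"fingers":0.1,"translation":[0,0,0],"angular":[0,0,0]}
    - {"fingers":0.1,"translation":[0,0,0],"angular":[0,0,0]}
    - {"fingers":0.1,"translation":[0,0,0],"angular":[0,0,0]}

```text
time: 15.45
eef_pos: [0.5519, 0.1152, 0.1294]
eef_rot: [-3.14, 0.107, -0.001]
ft_force: [-0.1, 0.6, -4.5]
grip_width: 0.261
```

```bash
python3 pl.py w6 -42.5 | head -5
```

```text
plate 658 [[10.866814453231262, -58.8278109076472, 60.742885858064874], [30.94525277340413, -43.651127735270954, 63.28243685796673], [36.10694527810965, -29.19721472477919, 65.82546884075812]]
handle 30 174 [[27.423624580541777, -54.726549493129326], [29.225515463643887, -33.14868755536085]]
handle 60 504 [[25.432323739671865, -61.308136242709224], [29.179286397133033, -23.885778206235354]]
rim ((20.201475143432617, 0.42507171630859375), (88.2045669555664, 133.0633087158203), 0.022997356951236725)
[0.6 0.1 0.1] [ 0.  0. -1.] [np.float64(-4.2), np.float64(-4.2), np.float64(-4.2)]
```

drive_tool:
  series:
    - {"fingers":0.1,"translation":[0,-1.5,0],"angular":[0,0,0]}
    - {"fingers":0.1,"translation":[0,0,0],"angular":[0,0,0]}
    - {"fingers":0.1,"translation":[0,0,2],"angular":[0,0,0]}
    - {"fingers":0.1,"translation":[0,0,2],"angular":[0,0,0]}
    - {"fingers":0.1,"translation":[0,0,1],"angular":[0,0,0]}
    - {"fingers":0.1,"translation":[0,0,1],"angular":[0,0,0]}
    - {"fingers":0.1,"translation":[0,0,1],"angular":[0,0,0]}
    - {"fingers":0.1,"translation":[0,0,0],"angular":[0,0,0]}

```text
time: 16.3
eef_pos: [0.5518, 0.1166, 0.122]
eef_rot: [3.14, -0.107, -0.0]
ft_force: [-0.4, 0.3, -3.2]
grip_width: 0.257
```

drive_tool:
  series:
    - {"fingers":0.1,"translation":[0,0,0.7],"angular":[0,0,0]}
    - {"fingers":0.1,"translation":[0,0,0.7],"angular":[0,0,0]}
    - {"fingers":0.1,"translation":[0,0,0.6],"angular":[0,0,0]}
    - {"fingers":0.1,"translation":[0,0,0],"angular":[0,0,0]}

```text
time: 16.7
eef_pos: [0.5517, 0.1168, 0.1203]
eef_rot: [-3.14, 0.107, 0.0]
ft_force: [-1.9, 1.1, 2.2]
grip_width: 0.259
```

drive_tool:
  series:
    - {"fingers":0.1,"translation":[0,0,0.7],"angular":[0,0,0]}
    - {"fingers":0.1,"translation":[0,0,0.7],"angular":[0,0,0]}
    - {"fingers":0.1,"translation":[0,0,0.6],"angular":[0,0,0]}
    - {"fingers":0.1,"translation":[0,0,0],"angular":[0,0,0]}

```text
time: 17.1
eef_pos: [0.5518, 0.1167, 0.118]
eef_rot: [-3.14, 0.107, 0.0]
ft_force: [-1.4, 0.5, 1.9]
grip_width: 0.259
```

drive_tool:
  series:
    - {"fingers":0.1,"translation":[0,0,0.7],"angular":[0,0,0]}
    - {"fingers":0.1,"translation":[0,0,0.7],"angular":[0,0,0]}
    - {"fingers":0.1,"translation":[0,0,0.6],"angular":[0,0,0]}
    - {"fingers":0.1,"translation":[0,0,0],"angular":[0,0,0]}

```text
time: 17.5
eef_pos: [0.5518, 0.1166, 0.116]
eef_rot: [3.14, -0.107, -0.0]
ft_force: [-1.7, -0.3, 0.9]
grip_width: 0.256
```

drive_tool:
  series:
    - {"fingers":0.1,"translation":[0,0,0.5],"angular":[0,0,0]}
    - {"fingers":0.1,"translation":[0,0,0.5],"angular":[0,0,0]}
    - {"fingers":0.1,"translation":[0,0,0],"angular":[0,0,0]}

```text
time: 17.8
eef_pos: [0.5519, 0.1165, 0.1149]
eef_rot: [3.14, -0.107, 0.0]
ft_force: [-0.9, -0.1, -1.7]
grip_width: 0.259
```

drive_tool:
  series:
    - {"fingers":0.1,"translation":[0,0,0.4],"angular":[0,0,0]}
    - {"fingers":0.1,"translation":[0,0,0.4],"angular":[0,0,0]}
    - {"fingers":0.1,"translation":[0,0,0],"angular":[0,0,0]}

```text
time: 18.1
eef_pos: [0.5518, 0.1166, 0.1143]
eef_rot: [3.14, -0.107, 0.0]
ft_force: [-1.2, -0.2, 1.7]
grip_width: 0.258
```

drive_tool:
  series:
    - {"fingers":0.1,"translation":[0,0,0.5],"angular":[0,0,0]}
    - {"fingers":0.1,"translation":[0,0,0],"angular":[0,0,0]}

```text
time: 18.3
eef_pos: [0.5517, 0.1166, 0.1138]
eef_rot: [3.14, -0.107, -0.0]
ft_force: [-1.5, -0.1, 1.7]
grip_width: 0.261
```

drive_tool:
  series:
    - {"fingers":0.1,"translation":[0,0,0.5],"angular":[0,0,0]}
    - {"fingers":0.1,"translation":[0,0,0],"angular":[0,0,0]}

```text
time: 18.5
eef_pos: [0.5519, 0.1165, 0.113]
eef_rot: [3.14, -0.107, 0.0]
ft_force: [-0.1, 0.3, -3.1]
grip_width: 0.263
```

drive_tool:
  series:
    - {"fingers":0.1,"translation":[0,0,0.5],"angular":[0,0,0]}
    - {"fingers":0.1,"translation":[0,0,0],"angular":[0,0,0]}

```text
time: 18.7
eef_pos: [0.552, 0.1165, 0.1128]
eef_rot: [3.14, -0.107, 0.0]
ft_force: [-0.2, 0.9, -2.2]
grip_width: 0.26
```

drive_tool:
  series:
    - {"fingers":0.1,"translation":[0,0,0.5],"angular":[0,0,0]}
    - {"fingers":0.1,"translation":[0,0,0],"angular":[0,0,0]}

```text
time: 18.9
eef_pos: [0.552, 0.1166, 0.1125]
eef_rot: [3.14, -0.107, 0.001]
ft_force: [-0.4, -0.1, 1.6]
grip_width: 0.263
```

drive_tool:
  series:
    - {"fingers":0.1,"translation":[0,0,0.4],"angular":[0,0,0]}
    - {"fingers":0.1,"translation":[0,0,0],"angular":[0,0,0]}

```text
time: 19.1
eef_pos: [0.552, 0.1166, 0.112]
eef_rot: [3.14, -0.107, 0.001]
ft_force: [-0.4, -0.7, 1.8]
grip_width: 0.26
```

drive_tool:
  series:
    - {"fingers":0.1,"translation":[0,0,0.4],"angular":[0,0,0]}
    - {"fingers":0.1,"translation":[0,0,0.1],"angular":[0,0,0]}
    - {"fingers":0.1,"translation":[0,0,0],"angular":[0,0,0]}

```text
time: 19.4
eef_pos: [0.552, 0.1166, 0.1114]
eef_rot: [3.14, -0.107, 0.0]
ft_force: [-0.1, -2.0, 2.7]
grip_width: 0.258
```

drive_tool:
  series:
    - {"fingers":0.1,"translation":[0,0,0.4],"angular":[0,0,0]}
    - {"fingers":0.1,"translation":[0,0,0],"angular":[0,0,0]}
    - {"fingers":0.1,"translation":[0,0,0],"angular":[0,0,0]}

```text
time: 19.7
eef_pos: [0.552, 0.1166, 0.111]
eef_rot: [3.14, -0.107, 0.0]
ft_force: [0.2, -1.0, 2.1]
grip_width: 0.258
```

drive_tool:
  series:
    - {"fingers":0.1,"translation":[0,0,0.5],"angular":[0,0,0]}
    - {"fingers":0.1,"translation":[0,0,0],"angular":[0,0,0]}
    - {"fingers":0.1,"translation":[0,0,0],"angular":[0,0,0]}

```text
time: 20.0
eef_pos: [0.5519, 0.1166, 0.1105]
eef_rot: [3.14, -0.107, 0.0]
ft_force: [0.2, -1.8, 1.8]
grip_width: 0.26
```

drive_tool:
  series:
    - {"fingers":0.1,"translation":[0,0,0.5],"angular":[0,0,0]}
    - {"fingers":0.1,"translation":[0,0,0],"angular":[0,0,0]}
    - {"fingers":0.1,"translation":[0,0,0],"angular":[0,0,0]}

```text
time: 20.3
eef_pos: [0.5519, 0.1166, 0.1101]
eef_rot: [3.14, -0.107, 0.0]
ft_force: [0.4, -0.9, 4.0]
grip_width: 0.257
```

drive_tool:
  series:
    - {"fingers":0.1,"translation":[0,0,0.3],"angular":[0,0,0]}
    - {"fingers":0.1,"translation":[0,0,0],"angular":[0,0,0]}
    - {"fingers":0.1,"translation":[0,0,0],"angular":[0,0,0]}

```text
time: 20.6
eef_pos: [0.552, 0.1166, 0.1101]
eef_rot: [3.14, -0.107, 0.001]
ft_force: [-0.2, -2.6, 7.4]
grip_width: 0.264
```

drive_tool:
  series:
    - {"fingers":0.1,"translation":[0,0,0.1],"angular":[0,0,0]}
    - {"fingers":0.1,"translation":[0,0,0],"angular":[0,0,0]}
    - {"fingers":0.1,"translation":[0,0,0],"angular":[0,0,0]}
    - {"fingers":0.1,"translation":[0,0,0],"angular":[0,0,0]}
    - {"fingers":0.1,"translation":[0,0,0],"angular":[0,0,0]}
    - {"fingers":0.1,"translation":[0,0,0],"angular":[0,0,0]}
    - {"fingers":0.1,"translation":[0,0,0],"angular":[0,0,0]}
    - {"fingers":0.1,"translation":[0,0,0],"angular":[0,0,0]}
    - {"fingers":0.1,"translation":[0,0,0],"angular":[0,0,0]}
    - {"fingers":0.1,"translation":[0,0,0],"angular":[0,0,0]}
    - {"fingers":0.1,"translation":[0,0,0],"angular":[0,0,0]}

```text
time: 21.7
eef_pos: [0.552, 0.1166, 0.1101]
eef_rot: [3.14, -0.107, 0.001]
ft_force: [-1.0, -2.2, 7.8]
grip_width: 0.26
```

```bash
python3 pl.py w7 -42.5; python3 -c "
from h import *
print(get_obs()['ft_force'])"
```

```text
plate 898 [[5.934039717823094, -62.38444008856775, 41.4873297241465], [30.348015162649315, -44.29480176919782, 44.18803305212791], [43.2471439728696, -22.688124859113913, 46.89952701016404]]
handle 30 173 [[27.314755811821087, -53.266250578212635], [29.38095480143536, -31.56517639886996]]
handle 60 493 [[25.506282478069117, -61.25243626598545], [29.258158692003132, -23.60913506369234]]
rim ((0.24350738525390625, 0.5116806030273438), (133.1416473388672, 128.31320190429688), 89.90840911865234)
[0.6 0.1 0.1] [ 0. -0. -1.] [np.float64(9.1), np.float64(9.1), np.float64(9.1)]

a -18 36.7; a -14 36.6; a -10 36.7; a -6 33.3; a -2 27.2; a 2 27.7; a 6 36.4; a 10 36.7; a 14 36.7; a 18 36.7; a 22 34.4; a 26 30.3; a 30 37.9; a 34 37.9; a 38 37.5; a 42 21.1; a 46 10.8; a 50 10.7; a 54 10.5; a 58 45.9; 
b 26 44.7; b 30 48.4; b 34 43.5; b 38 36.1; b 42 36.1; b 46 36.3; b 50 36.4; b 54 32.7; b 58 46.0; [-2.06470466 -0.44872067  9.12824765]
```

drive_tool:
  series:
    - {"fingers":0.1,"translation":[0,0,-1],"angular":[0,0,0]}
    - {"fingers":0.1,"translation":[0,0,-2],"angular":[0,0,0]}
    - {"fingers":0.1,"translation":[0,0,-7],"angular":[0,0,0]}
    - {"fingers":0.1,"translation":[0,0,-30],"angular":[0,0,0]}
    - {"fingers":0.1,"translation":[0,0,-35],"angular":[0,0,0]}
    - {"fingers":0.1,"translation":[0,20,0],"angular":[0,0,0]}
    - {"fingers":0.1,"translation":[0,35,0],"angular":[0,0,0]}
    - {"fingers":0.1,"translation":[0,35,0],"angular":[0,0,0]}
    - {"fingers":0.1,"translation":[0,20,0],"angular":[0,0,0]}
    - {"fingers":0.1,"translation":[0,0,0],"angular":[0,0,0]}
    - {"fingers":0.1,"translation":[0,0,0],"angular":[0,0,0]}
    - {"fingers":0.1,"translation":[0,0,0],"angular":[0,0,0]}

```text
time: 22.95
eef_pos: [0.5443, 0.0083, 0.1847]
eef_rot: [-3.139, 0.105, 0.0]
ft_force: [0.7, 0.6, -3.5]
grip_width: 0.258
```

```bash
python3 pl.py w8 -42.5 | tail -3;  python3 - <<'E'
from h import *
K,T=cam2world("top");p,d=camera("top");P=bydepth(d,K,T)
c,s=np.cos(-.069),np.sin(-.069);Rb=np.array([[c,-s],[s,c]])
q=np.c_[(P.reshape(-1,3)[:,:2]-[.5384,.1606])@Rb,P.reshape(-1,3)[:,2]]*1000
print("top cam")
for y in(42.5,-42.5):
  print([(x,round(float(np.median(q[k][:,2])),1)) for x in range(-55,58,5) for k in [(abs(q[:,0]-x)<2.5)&(abs(q[:,1]-y)<10)&(q[:,2]<60)] if k.sum()>3])
o=get_obs();Rt=R.from_euler('z',-6.6,degrees=True).as_matrix()@np.diag([1,-1,-1.])
print(o["eef_pos"],rel(o,[.5565,-.1715,.13],Rt),o["ft_force"])
E
```

```text
top cam
[(-55, 30.4), (-50, 35.3), (-45, 36.9), (-40, 37.2), (-35, 36.7), (-30, 29.0), (-25, 32.1), (-20, 36.7), (-15, 36.3), (-10, 36.3), (-5, 36.9), (0, 27.9), (5, 32.2), (10, 36.9), (15, 35.9), (20, 37.0), (25, 33.8), (30, 33.4), (35, 38.1), (40, 38.4), (50, 11.7), (55, 11.1)]
[(-55, 9.8), (-50, 10.0), (-45, 9.8), (-40, 10.6), (-35, 38.6), (-30, 36.5), (-25, 31.6), (-20, 34.2), (-15, 36.8), (-10, 37.6), (-5, 37.1), (0, 28.9), (5, 28.3), (10, 35.4)]
[0.54431534 0.0083043  0.1846653 ] (array([ 24.07148165, 178.63409307,  54.55978666]), array([-5.84425795e-04,  5.30980337e-05,  4.88963266e-02])) [ 0.02244835  0.45089357 -2.68968234]Traceback (most recent call last):
  File "pl.py", line 10, in <module>
    m=b&(abs(q[:,2]-zt)<3);print("plate",m.sum(),np.percentile(q[m],[1,50,99],axis=0).tolist())
                                                 ~~~~~~~~~~~~~^^^^^^^^^^^^^^^^^^^^^^^
    return _quantile_unchecked(
        a, q, axis, out, overwrite_input, method, keepdims, weights)
    return _ureduce(a,
                    func=_quantile_ureduce_func,
    ...<5 lines>...
                    overwrite_input=overwrite_input,
                    method=method)
    r = func(a, **kwargs)
    result = _quantile(arr,
                       quantiles=q,
    ...<2 lines>...
                       out=out,
                       weights=wgt)
    slices_having_nans = np.isnan(arr[-1, ...])
                                  ~~~^^^^^^^^^
IndexError: index -1 is out of bounds for axis 0 with size 0
```

```bash
 python3 - <<'E'
from h import *
z=np.load("w8.npz");P=bydepth(z["d"],z["K"],z["T"])
c,s=np.cos(-.069),np.sin(-.069);Rb=np.array([[c,-s],[s,c]])
q=np.c_[(P.reshape(-1,3)[:,:2]-[.5384,.1606])@Rb,P.reshape(-1,3)[:,2]]*1000
for y in(42.5,-42.5):
 for dy in (-10,10):
  print(y+dy,[(x,round(float(np.median(q[k][:,2])),1)) for x in range(-57,58,4) for k in [(abs(q[:,0]-x)<2)&(abs(q[:,1]-y-dy)<5)&(q[:,2]<60)] if k.sum()>2])
E
```

```text
32.5 [(-57, 39.9), (-53, 31.8), (-49, 37.0), (-45, 36.9), (-41, 36.7), (-37, 36.4), (-33, 31.0), (-29, 28.3), (-25, 35.6), (-21, 36.8), (-17, 36.8), (-13, 36.7), (-9, 36.3), (-5, 32.2), (-1, 27.3), (3, 33.2), (7, 36.7), (11, 36.7), (15, 36.6), (19, 36.3), (23, 33.9), (27, 37.4), (31, 38.0), (35, 37.9), (39, 37.5)]
52.5 [(-57, 33.3), (-53, 36.3), (-49, 36.7), (-45, 36.8), (-41, 36.6), (-37, 36.1), (-33, 30.3), (-29, 27.0), (-25, 34.9), (-21, 36.3), (-17, 36.6), (-13, 36.7), (-9, 36.5), (-5, 31.7), (-1, 25.8), (3, 34.0), (7, 36.6), (11, 36.9), (15, 36.5), (19, 36.5), (23, 32.9), (27, 36.9), (31, 38.0), (35, 37.8), (39, 31.2), (43, 10.7), (47, 10.6), (51, 10.7), (55, 10.6)]
-52.5 [(-57, 23.8), (-53, 10.0), (-41, 37.4), (-37, 37.7), (-33, 37.9), (-29, 35.4), (-25, 28.8), (-21, 35.1), (-17, 36.4), (-13, 36.2), (-9, 36.0), (-5, 35.0), (-1, 28.0), (3, 28.3), (7, 35.0), (11, 36.0), (15, 35.8), (19, 36.2), (23, 35.2), (27, 29.2), (31, 25.6), (35, 33.5), (39, 36.3), (43, 36.3), (47, 36.5), (51, 36.2), (55, 30.9)]
-32.5 [(-57, 16.6), (-53, 10.1), (-37, 37.9), (-33, 38.0), (-29, 35.2), (-25, 28.6), (-21, 35.5), (-17, 36.1), (-13, 36.2), (-9, 36.0), (-5, 34.5), (-1, 28.0), (3, 28.5), (7, 35.4), (11, 35.9), (15, 36.0), (19, 36.0), (23, 34.9), (27, 28.9), (31, 26.1), (35, 33.3), (39, 36.0), (43, 36.3), (47, 36.7), (51, 36.1), (55, 31.4)]
```

Both lanes are level (a 36.6–36.9 mm, b 36.0–36.5 mm). Next I'll return the tamper to the patch.

drive_tool:
  series:
    - {"fingers":0.1,"translation":[0,0,0],"angular":[0,0,0.049]}
    - {"fingers":0.1,"translation":[3,25,0],"angular":[0,0,0]}
    - {"fingers":0.1,"translation":[5,35,0],"angular":[0,0,0]}
    - {"fingers":0.1,"translation":[5,35,0],"angular":[0,0,0]}
    - {"fingers":0.1,"translation":[5,35,10],"angular":[0,0,0]}
    - {"fingers":0.1,"translation":[4,30,20],"angular":[0,0,0]}
    - {"fingers":0.1,"translation":[2,18,20],"angular":[0,0,0]}
    - {"fingers":0.1,"translation":[0,0,20],"angular":[0,0,0]}
    - {"fingers":0.1,"translation":[0,0,15],"angular":[0,0,0]}
    - {"fingers":0.1,"translation":[0,0,0],"angular":[0,0,0]}
    - {"fingers":0.1,"translation":[0,0,0],"angular":[0,0,0]}
    - {"fingers":0.1,"translation":[0,0,0],"angular":[0,0,0]}

```text
time: 24.25
eef_pos: [0.5482, -0.1723, 0.1006]
eef_rot: [3.136, -0.183, 0.002]
ft_force: [0.6, 0.9, -2.6]
grip_width: 0.261
```

```bash
python3 - <<'E'
from h import *
o=get_obs();Rt=R.from_euler('z',-6.6,degrees=True).as_matrix()@np.diag([1,-1,-1.])
print(o["eef_pos"],o["ft_force"],rel(o,[.5562,-.1718,.0785],Rt))
E
```

```text
[ 0.54818476 -0.17228087  0.10064983] [ 0.61844484  0.86829377 -2.62822515] (array([ 7.8701826 , -1.40992743, 22.16219233]), array([ 4.34606719e-05, -1.57456516e-03, -1.27161767e-03]))
```

drive_tool:
  series:
    - {"fingers":0.1,"translation":[7.9,-1.4,0],"angular":[0,0,0]}
    - {"fingers":0.1,"translation":[0,0,9],"angular":[0,0,0]}
    - {"fingers":0.1,"translation":[0,0,6],"angular":[0,0,0]}
    - {"fingers":0.1,"translation":[0,0,3],"angular":[0,0,0]}
    - {"fingers":0.1,"translation":[0,0,1.5],"angular":[0,0,0]}
    - {"fingers":0.1,"translation":[0,0,1],"angular":[0,0,0]}
    - {"fingers":0.1,"translation":[0,0,0],"angular":[0,0,0]}
    - {"fingers":0.1,"translation":[0,0,0],"angular":[0,0,0]}

```text
time: 25.05
eef_pos: [0.5554, -0.1723, 0.0793]
eef_rot: [3.136, -0.184, 0.0]
ft_force: [0.5, 0.2, -3.5]
grip_width: 0.261
```

drive_tool:
  series:
    - {"fingers":0.1,"translation":[0,0,0.8],"angular":[0,0,0]}
    - {"fingers":0.1,"translation":[0,0,0],"angular":[0,0,0]}
    - {"fingers":0.1,"translation":[0,0,0],"angular":[0,0,0]}

```text
time: 25.35
eef_pos: [0.5553, -0.1722, 0.0784]
eef_rot: [3.136, -0.184, 0.0]
ft_force: [1.0, 0.4, -3.8]
grip_width: 0.256
```

drive_tool:
  series:
    - {"fingers":0.1,"translation":[0,0,0.5],"angular":[0,0,0]}
    - {"fingers":0.1,"translation":[0,0,0],"angular":[0,0,0]}
    - {"fingers":0.1,"translation":[0,0,0],"angular":[0,0,0]}

```text
time: 25.65
eef_pos: [0.5555, -0.1723, 0.0781]
eef_rot: [3.136, -0.184, 0.001]
ft_force: [-1.7, 1.2, 2.5]
grip_width: 0.258
```

drive_tool:
  series:
    - {"fingers":0.1,"translation":[0,0,0.4],"angular":[0,0,0]}
    - {"fingers":0.1,"translation":[0,0,0],"angular":[0,0,0]}
    - {"fingers":0.1,"translation":[0,0,0],"angular":[0,0,0]}

```text
time: 25.95
eef_pos: [0.5555, -0.1723, 0.0781]
eef_rot: [3.136, -0.184, 0.001]
ft_force: [-3.0, 0.2, 8.1]
grip_width: 0.259
```

Seated on the mat. Open and retreat.

drive_tool:
  series:
    - {"fingers":0.1,"translation":[0,0,-0.6],"angular":[0,0,0]}
    - {"fingers":0.55,"translation":[0,0,0],"angular":[0,0,0]}
    - {"fingers":0.55,"translation":[0,0,0],"angular":[0,0,0]}
    - {"fingers":0.55,"translation":[0,0,0],"angular":[0,0,0]}
    - {"fingers":0.55,"translation":[0,0,0],"angular":[0,0,0]}
    - {"fingers":0.55,"translation":[0,0,-10],"angular":[0,0,0]}
    - {"fingers":0.55,"translation":[0,0,-30],"angular":[0,0,0]}
    - {"fingers":0.55,"translation":[0,0,-40],"angular":[0,0,0]}
    - {"fingers":0.55,"translation":[0,0,-40],"angular":[0,0,0]}
    - {"fingers":0.55,"translation":[-10,-40,-20],"angular":[0,0,0]}
    - {"fingers":0.55,"translation":[0,0,0],"angular":[0,0,0]}
    - {"fingers":0.55,"translation":[0,0,0],"angular":[0,0,0]}

```text
time: 27.15
eef_pos: [0.5504, -0.1303, 0.2194]
eef_rot: [3.136, -0.18, 0.003]
ft_force: [-0.7, -1.1, 0.2]
grip_width: 0.555
```

drive_tool:
  series:
    - {"fingers":0.55,"translation":[0,-40,-20],"angular":[0,0,0]}
    - {"fingers":0.55,"translation":[0,-40,-20],"angular":[0,0,0]}
    - {"fingers":0.55,"translation":[0,0,-20],"angular":[0,0,0]}
    - {"fingers":0.55,"translation":[0,0,0],"angular":[0,0,0]}
    - {"fingers":0.55,"translation":[0,0,0],"angular":[0,0,0]}

```text
time: 27.65
eef_pos: [0.5592, -0.0532, 0.2774]
eef_rot: [3.135, -0.186, -0.001]
ft_force: [-0.1, -0.2, -0.2]
grip_width: 0.55
```

```bash
 python3 - <<'E'
from h import *
p,d,K,T=snap("w9");P=bydepth(d,K,T).reshape(-1,3)*1000
def rect(m,n): print(n,m.sum(),cv2.minAreaRect(P[m][:,:2].astype(np.float32)),np.median(P[m][:,2]))
near=(abs(P[:,0]-556)<35)&(abs(P[:,1]+172)<35)
rect(near&(abs(P[:,2]-104)<4),"handle top")
hsv=cv2.cvtColor(p,cv2.COLOR_RGB2HSV).reshape(-1,3)
rect(near&(P[:,2]>8.5)&(P[:,2]<17)&(hsv[:,1]<70),"plate")
c,s=np.cos(-.069),np.sin(-.069);Rb=np.array([[c,-s],[s,c]])
q=np.c_[(P[:,:2]-[538.4,160.6])@Rb,P[:,2]]
for y in(42.5,-42.5): print(y,[(x,round(float(np.median(q[k][:,2])),1)) for x in (-44,-14,16) for k in [(abs(q[:,0]-np.sign(y)*x)<4)&(abs(q[:,1]-y)<10)]])
print(get_obs()["ft_force"],get_obs()["time"])
E
```

```text
handle top 569 ((555.3958129882812, -171.45504760742188), (23.63826560974121, 25.65997886657715), 83.82621002197266) 103.76594684870172
plate 250 ((555.456787109375, -171.8719940185547), (29.92784881591797, 38.585411071777344), 83.68681335449219) 11.934305127861254
42.5 [(-44, 36.7), (-14, 36.4), (16, 36.6)]
-42.5 [(-44, 36.2), (-14, 35.9), (16, 36.2)]
[-0.73298654 -0.19550113 -1.88591825] 27.7
```

View pics/w9.png

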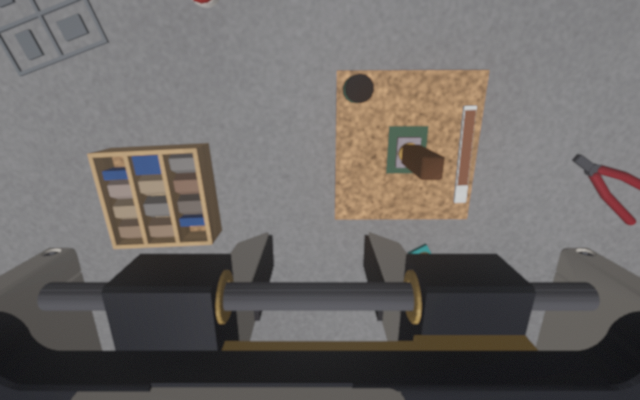

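The tamper stands upright in the patch (plate at (408,152), handle top directly over the plate to within about 0.5 mm). Both lanes are level and the jar and cutters are where they were.

```bash
python3 -c "
from bench import *
print(finish_job())"
```

```text
the job is handed in; nothing more can be done
None
```

I pressed both proud stones level with the tamper, stood it back on the green patch and handed the job in at about 28 s. No verdict was reported.

**Last checks before handing in:**
- **Lane a:** stone tops at 36.4–36.7 mm, so level to within 0.3 mm. The cork settled about 3.5 mm.
- **Lane b:** stone tops at 35.9–36.2 mm, so level to within 0.3 mm. The cork settled about 4 mm.
- **Tamper:** upright and released, about 0.6 mm from the centre of the patch.
- **Other objects:** the arm was clear of everything. The jar and cutters looked unmoved in the last picture; I did not measure them.

**Holds:** I kept about 12–13 N on each stone for just over a second, once the floor was firm. Forces are the wrist reading with about 4 N added, mostly the tamper's weight.

**What went less well:**
- **Force in lane a:** it briefly reached about 18 N when the floor went firm. That is above the 15 N glaze limit in the task, though under the 20 N failure limit. I eased off before the hold.
- **Plate position in lane a:** one measurement was about 2.5 mm out because the arm was still settling. I corrected it before touching the stone.

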